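# Set the press-and-turn cap of a clip dispenser to the marked compartment

## Robot

A 6-joint arm with a two-finger parallel gripper is mounted at the origin on the work surface. World frame = base frame: x ahead of the robot, y to its left, z up, the work surface at z = 0. Lengths are in m, angles in degrees, forces in N, time in s.
With the tool pointing down it reaches from about 0.25 to 0.85 m from the base axis. Payload 12.5 kg.
Tool frame: the origin (TCP) lies at the very end of the fingers, on their centre line; the grasp point (between the pads) lies 19 mm behind it; z points along the fingers, x is the direction in which the jaws open and shut, and the axes are right-handed (so a half turn about z gives the same grasp; the last joint's range is limited). The gripper opens to 93 mm and grips with 3 to 60 N. Pads are 15 mm wide; open, the fingers measure 128 mm over their backs; the gripper's body (75 mm by 188 mm) begins 65 mm behind the grasp point.
Start: joints at [-4.847, 20.094, 94.641, -0, 65.266, -4.847], TCP at [0.55, 0, 0.219] pointing down, gripper open.
Joint ranges: [-157.81, 157.81], [-45, 120.19], [0.68, 151.7], [-89.99, 269.99], [4.06, 180], [-164.3, 164.3]. Speed limits (degrees/s): [127.2, 127.2, 159.86, 180, 180, 180].

## Interface

Orientations are given as [roll, pitch, yaw] about the fixed x, y, z axes, in that order (R = Rz(yaw) Ry(pitch) Rx(roll)).
In Python, from cell import arm gives the robot as it stands. The module is installed in compiled form; this text tells all that it offers.
- The arm moves only by the tool arm_command, never from a script. Its argument "steps" is a list of rows, each a list of 3 entries, a list of its own where there are three numbers: the shift along the world's x, y, z in mm, then the turn, a rotation vector about the world's x, y, z in degrees, then the finger opening in mm, from 0 to 93. A call has 1 to 8 rows; each row shifts and turns the pose as measured when the row begins; what a row does not reach is not made up. A row lasts 1/12 s, in which the tool goes at most 41.7 mm and 7.16 degrees, less where a joint would pass 70% of its speed; a pose out of reach is approached as far as the arm can. A call with a gripper value outside its range is refused whole. The fingers move at their own pace and stop on an object; "newtons" is the grip in N (left out, the last holds). Time passes only in rows, so rows that do not move let the fingers close. It gives the time, the measured TCP pose, the force and the opening at its end, in the units of the state.
- arm.get_obs(): the state, without advancing time (a new reading comes with each control period).
- arm.read_camera(name): name is "scene" or "side" or "wrist"; returns (picture, depth): 384x512x3 uint8, red, green, blue; 384x512 float32, m along the optical axis (not along the pixel's ray), 0 where there is no reading.
- arm.get_calibration(name): a dict with "camera_matrix" (3x3 intrinsics, pixels), "k1" (the pictures are not rectified: a ray, as slopes to the right and down, at radius r is drawn at 1 + k1 r^2 times it, then the intrinsics apply), "cam_to_world" (4x4, takes a point from camera to world coordinates). Camera axes: x right, y down, z forward; pixel columns grow to the right and rows downward; lengths in m; the calibration is good to about 2 mm. A picture is of the moment at which its call begins: read the wrist's pose just before it. get_calibration takes no time and is no camera call; for the wrist camera it gives the pose at the moment of the call.
- arm.close_job(): hands the job in, once; it reports no verdict.
Trained networks look in the newest picture that a camera, given by its name, has taken for a name from the list of things; names that differ only in an ending like _2 or _b are one class to them, and where a whole thing is asked for, a point or a joint stands for the part that bears it (a point fixed in the world has none). Each returns a list of dicts, best first, with "confidence" (0 to 1); they miss things now and then, are a little off and sometimes report something else, mostly with a low value. They report only what shows in the picture. A call takes as long as a camera call. They do not tell look-alikes from the thing itself.
- arm.boxes_of(name, camera): "position" ([x, y, z] in m, in world coordinates, good to about 4 mm: the middle of the surface that is visible of it).
- arm.spot_point(name, camera): "position" ([x, y, z] in m, in world coordinates, good to about 4 mm: a listed point, or the origin of a listed thing).
The state is a dict: "clock": time; "qpos": joint angles; "dq": joint speeds; "joint_efforts": joint torques, N m; "tcp_pos": TCP position; "tcp_rot": TCP orientation; "wrist_force": force on the tool from outside, world axes, zero at the start; "wrist_torque": the same for the moment, N m; "grip_width": finger opening in m.
Only numpy, scipy, OpenCV 4.12 (cv2) and the standard library are available. Lean on these libraries where they do the work, as an engineer would, in place of code of your own. Each camera call takes 0.05 s, during which the arm holds its last target.

## Task

Turn the cap of the round clip dispenser on the desk until its opening stands over the compartment marked by the tall ball-headed pin, and leave the cap clicked up and locked there. The cap is locked now: it has to be held pressed down to be turned, and it springs up by itself where its tooth meets a notch. Do not knock the mug, the jar or the stapler out of place or over.

Things in the scene. Friction and masses are not known exactly. Their poses are not given: they have to be found in the camera images.
- drum: Round grey clip dispenser, fixed to the desk. Origin on its vertical axis at desk level, z up; x points at the blank bay (filled in, no pin or stud) where the cap's opening starts. Foot flange 172 mm across, 6 mm high; drum 128 mm across. Six bays, one every 60 degrees from x. In it sits a bare aluminium cap: a disc 98 mm across, flat top 80 mm above the desk when up.
- collar (a point): Point on the drum's axis, 67 mm above the desk, level with the top of the drum's fixed collar: a ring 104 mm inside and 128 mm outside diameter, 5 mm high (62 to 67 mm above the desk), standing round the cap. It has six notches 12 mm wide, every 60 degrees from the drum's x, one over the middle of each bay. Axes as the drum's.
- opening (a point): Middle of the cap's one opening (a sector of about 60 degrees, 18 to 44 mm from the axis), level with the cap's top face, 31 mm from the axis. x points radially outward through the opening and the tooth, z up. Turns and sinks with the cap.
- tooth (a point): Outer end of the cap's tooth, 61 mm from the axis, in line with the opening: 8 mm wide, 4 mm high, 13 to 17 mm below the cap's top. Cap up: it sits in a notch (2 mm play each side) and locks the cap. Cap down 5 mm or more: it passes under the collar. Let up between notches it rubs under the collar, cap 4 to 5 mm down, until the next notch, where the cap springs up. Axes as opening.
- fin (a point): Top of the thumb fin at half its length, 25 mm from the axis, on the side opposite the opening, 16 mm above the cap's top face. The fin is upright, 8 mm thick, 16 mm high, and runs radially (along x) from 6 to 44 mm from the axis. Axes as opening. Turns and sinks with the cap.
- cap (a joint): Turn of the cap about the drum's axis in rad, 0 at the blank bay, counter-clockwise from above positive, end stops at -3.7 and 3.7, a notch every 1.047. Turning takes about 0.03 N m when held down clear of the collar; pushed at the fin while the tooth rubs under the collar it takes about 5 to 11 N. It stays where it is left.
- cap_press (a joint): How far the cap is pressed down, m: 0 up, 0.007 hard bottom stop, free to turn beyond 0.005. A spring carries it up: about 1.5 N to start pressing, about 4 N at the bottom.
- marker: Tall steel pin with a ball head, fixed upright on the foot flange, 76 mm from the drum's axis, in line with the middle of the wanted compartment. Origin at its foot, 6 mm above the desk; stem 6 mm, ball 14 mm across, top 49 mm above the desk. The other four usable bays have a flat steel stud (12 mm across, 4 mm high) there instead; the blank bay has neither.
- mug: White mug with a handle, 80 mm across, 92 mm high, loose. Origin at the centre of its underside.
- jar: Amber glass jar with black cap, 68 mm across, 100 mm high, loose. Origin at the centre of its underside.
- stapler: Black stapler lying on the desk, 150 x 36 x 51 mm, loose. Origin at the centre of its underside, long side along its x axis.
Not all that is in view belongs to the job. There is more than one size of the stapler; the job needs the middle-sized.

How it is judged:
By the outcome, as a careful person would: the job done as asked, in the order asked, and still so for the second after the job is handed in, with the robot touching nothing.
It also fails if it takes over 42 s, if anything falls off the work surface, if the arm or the gripper's body presses on something with over 40 N, if the wrist force passes 120 N, or if a joint passes its speed limit or range.

## Working session

There is one attempt and no reset: what is moved stays moved. The work goes in short steps, Python scripts to look and compute and a tool call to move; the robot and the scene stay as the last step left them, time stands still between calls to the robot, and variables do not carry over. Pictures are saved under pics/ and viewed, and the job is handed in when it is done.

Besides the shell and the picture viewer there is one more tool, called as name(argument=value, ...) on one line, values as JSON. arm_command: Moves the arm, as the interface text tells. Its arguments: {"type":"object","properties":{"steps":{"type":"array","items":{"type":"array"}},"newtons":{"type":"number"}},"required":["steps"]}

```bash
mkdir -p pics
cat > h.py <<'E'
from cell import arm
import numpy as np, cv2
def snap(cam,name):
    p,d=arm.read_camera(cam); cv2.imwrite(f'pics/{name}.png',p[:,:,::-1]); np.save(f'pics/{name}.npy',d); return p,d
E
python3 - <<'E'
from h import *
s=arm.get_obs(); print(s)
for c in ("scene","side","wrist"): snap(c,c+"0")
for n in ["drum","collar","opening","tooth","fin","marker","mug","jar","stapler"]:
  for c in ("scene","side"):
    print(n,c,[(np.round(r["position"],3).tolist(),round(r["confidence"],2)) for r in arm.spot_point(n,c)[:3]])
print(arm.get_obs()["clock"])
E
```

```text
{'clock': 0.0, 'qpos': array([-4.84862221e+00,  2.01242758e+01,  9.46773053e+01, -5.15802298e-04,
        6.52656997e+01, -4.84876427e+00]), 'dq': array([-0.07256036, -0.12439752, -0.0159752 , -0.02136896, -0.04630424,
       -0.02705495]), 'joint_efforts': array([ 1.41757551e-03, -4.97321892e+01, -2.85254824e+01,  6.99741254e-02,
        2.57699919e-02, -1.73020858e-04]), 'tcp_pos': array([5.49650779e-01, 3.94891763e-05, 2.18099665e-01]), 'tcp_rot': array([-1.79994780e+02,  6.70795587e-02,  3.61201348e-04]), 'wrist_force': array([ 0.71716173, -0.45741926, -0.48953161]), 'wrist_torque': array([-0.02518019, -0.04184152,  0.02158265]), 'grip_width': 0.09312872155985218}
drum scene [([0.543, -0.066, -0.001], 0.82)]
drum side [([0.542, -0.074, 0.001], 0.66)]
collar scene [([0.538, -0.069, 0.067], 0.89)]
collar side [([0.541, -0.067, 0.064], 0.94)]
opening scene [([0.571, -0.051, 0.083], 0.85)]
opening side [([0.57, -0.05, 0.076], 0.79)]
tooth scene []
tooth side [([0.594, -0.034, 0.067], 0.78)]
fin scene [([0.522, -0.078, 0.096], 0.64)]
fin side [([0.522, -0.082, 0.096], 0.94), ([0.59, -0.03, 0.064], 0.65)]
marker scene [([0.505, 0.328, -0.004], 0.48), ([0.55, -0.141, 0.007], 0.44), ([0.52, -0.082, 0.095], 0.42)]
marker side [([0.55, -0.142, 0.003], 0.39), ([0.523, -0.084, 0.094], 0.35)]
mug scene [([0.506, 0.326, -0.004], 0.68)]
mug side [([0.502, 0.325, 0.004], 0.89), ([0.553, -0.143, 0.004], 0.57)]
jar scene [([0.593, -0.03, 0.062], 0.73), ([0.522, -0.341, 0.002], 0.71)]
jar side [([0.524, -0.337, 0.002], 0.67)]
stapler scene [([0.736, -0.084, -0.0], 0.89), ([0.728, 0.237, -0.001], 0.86), ([0.749, -0.204, -0.002], 0.67)]
stapler side [([0.742, -0.085, -0.003], 0.78), ([0.748, -0.205, -0.002], 0.77), ([0.731, 0.24, 0.003], 0.57)]
1.05
```

View pics/scene0.png

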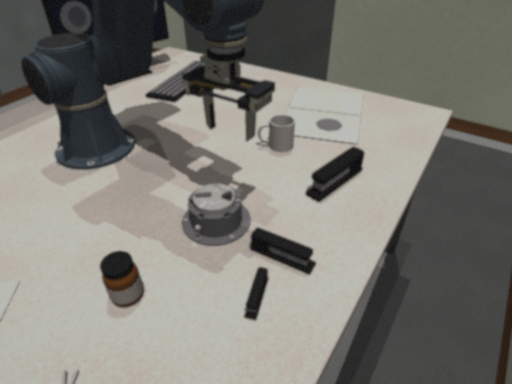

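View pics/side0.png

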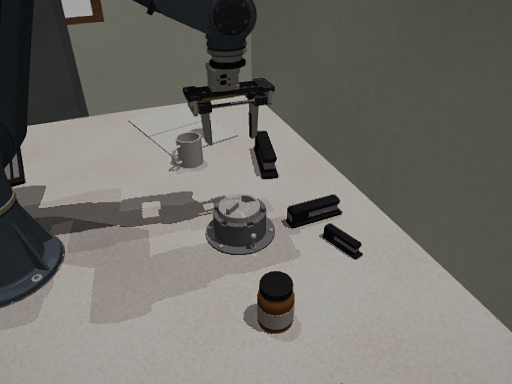

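View pics/wrist0.png

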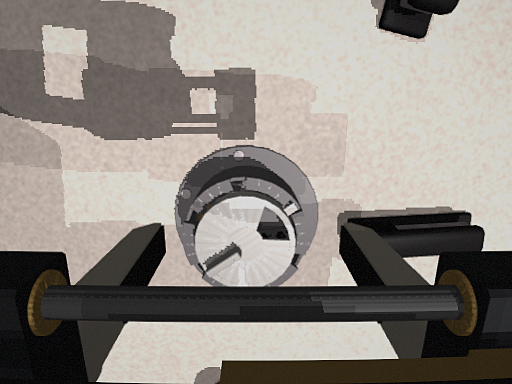

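The wrist view shows the drum centred near (246,240), with the opening at (275,225) and the fin at (222,258). Staplers appear in the scene view at (335,172), (282,250) and (257,292). The marker candidate is about (252,238) in the side view, so I'll check it in a crop.

Run:
```python
from h import *
a=cv2.imread('pics/side0.png')[180:260,190:290]; b=cv2.imread('pics/scene0.png')[170:250,170:270]
cv2.imwrite('pics/crop0.png',cv2.resize(np.hstack([a,b]),None,fx=4,fy=4,interpolation=cv2.INTER_CUBIC))
for n in ["opening","fin","collar","tooth","marker"]:
    print(n,[(np.round(r["position"],3).tolist(),round(r["confidence"],2)) for r in arm.spot_point(n,"wrist")[:3]])
d=np.load('pics/wrist0.npy');c=arm.get_calibration("wrist");print(c)
```

```text
opening [([0.565, -0.048, 0.081], 0.71)]
fin [([0.524, -0.081, 0.1], 0.62), ([0.544, -0.065, 0.005], 0.28)]
collar [([0.542, -0.07, 0.066], 0.91), ([0.591, -0.031, 0.064], 0.57), ([0.541, -0.065, 0.004], 0.52)]
tooth [([0.592, -0.03, 0.066], 0.73), ([0.565, -0.047, 0.082], 0.41)]
marker [([0.542, -0.067, 0.006], 0.53)]
{'camera_matrix': array([[339.19213692,   0.        , 252.02790875],
       [  0.        , 339.19213692, 188.23788678],
       [  0.        ,   0.        ,   1.        ]]), 'k1': -0.05070093608233146, 'cam_to_world': array([[ 9.99998844e-01,  9.59569067e-05, -1.51753435e-03,
         5.50136862e-01],
       [-3.07926382e-04, -9.64549297e-01, -2.63902556e-01,
         7.29950385e-02],
       [-1.48905996e-03,  2.63902718e-01, -9.64548152e-01,
         3.84220732e-01],
       [ 0.00000000e+00,  0.00000000e+00,  0.00000000e+00,
         1.00000000e+00]])}
```

View pics/crop0.png

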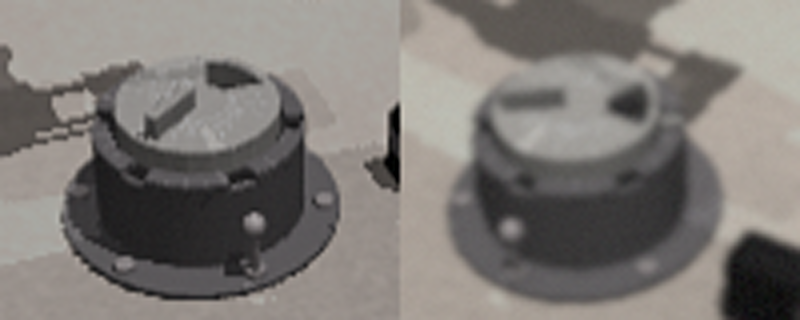

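```bash
cat >> h.py <<'E'
def cloud(cam,d,c=None):
    c=c or arm.get_calibration(cam);K=c["camera_matrix"];T=c["cam_to_world"]
    v,u=np.mgrid[0:384,0:512]
    n=cv2.undistortPoints(np.stack([u,v],-1).reshape(-1,1,2).astype(float),K,np.array([c["k1"],0,0,0.])).reshape(384,512,2)
    P=np.dstack([n*d[...,None],d])@T[:3,:3].T+T[:3,3]
    P[d==0]=np.nan
    return P
def px(cam,u,v,z):
    c=arm.get_calibration(cam);K=c["camera_matrix"];T=c["cam_to_world"]
    n=cv2.undistortPoints(np.array([[[u,v]]],float),K,np.array([c["k1"],0,0,0.])).ravel()
    r=T[:3,:3]@[n[0],n[1],1]; return T[:3,3]+r*(z-T[2,3])/r[2]
E
python3 - <<'E'
from h import *
print("ball side",px("side",253.5,235.7,.042),"scene",px("scene",197.5,227,.042))
for cam in ("scene","side","wrist"):
    P=cloud(cam,np.load(f'pics/{cam}0.npy')).reshape(-1,3)
    m=np.hypot(P[:,0]-.541,P[:,1]+.068)<.11
    Q=P[m]
    for lo,hi in ((.074,.084),(.0605,.069),(.002,.009),(.090,.1)):
        q=Q[(Q[:,2]>lo)&(Q[:,2]<hi)]
        if len(q)<5: continue
        (x,y),r=cv2.minEnclosingCircle(q[:,:2].astype(np.float32))
        print(cam,lo,len(q),"enc",round(x,4),round(y,4),round(r,4),"med",np.round(np.median(q,0),4))
        if lo==.09:
            w,V=np.linalg.eigh(np.cov(q[:,:2].T)); print(" fin ang",np.degrees(np.arctan2(V[1,1],V[0,1])))
E
```

```text
ball side [ 0.55164432 -0.14203965  0.042     ] scene [ 0.54931871 -0.14003675  0.042     ]
scene 0.074 783 enc 0.5414 -0.067 0.051 med [ 0.5471 -0.0762  0.0807]
scene 0.0605 470 enc 0.5418 -0.0684 0.0654 med [ 0.5724 -0.1001  0.0672]
scene 0.002 1037 enc 0.5408 -0.0684 0.1097 med [ 0.586  -0.1142  0.0063]
scene 0.09 75 enc 0.522 -0.0821 0.0189 med [ 0.5214 -0.083   0.0957]
 fin ang -145.711768669625
side 0.074 771 enc 0.5412 -0.0691 0.0519 med [ 0.5418 -0.0782  0.0813]
side 0.0605 397 enc 0.5409 -0.069 0.0653 med [ 0.5237 -0.1073  0.0673]
side 0.002 1130 enc 0.541 -0.068 0.11 med [ 0.5203 -0.1182  0.0064]
side 0.09 65 enc 0.5216 -0.0827 0.0191 med [ 0.5194 -0.0858  0.0964]
 fin ang -147.49168372598962
wrist 0.074 6179 enc 0.5427 -0.0667 0.0495 med [ 0.5415 -0.0646  0.0799]
wrist 0.0605 3104 enc 0.5426 -0.0665 0.0642 med [ 0.5515 -0.0383  0.0668]
wrist 0.002 4210 enc 0.5424 -0.0639 0.1048 med [ 0.5461 -0.0173  0.006 ]
wrist 0.09 367 enc 0.522 -0.0807 0.0193 med [ 0.5232 -0.0797  0.0956]
 fin ang -146.38100081068674
```

Both cameras put the ball at about (0.550,-0.141). That is at -83° from the drum axis (0.5417,-0.0677). The opening is at about +36°, so the turn is -120°, or two notches clockwise. I'll pinch the fin with the jaws across it, at yaw 126°.

arm_command(steps=[[[-4,-11,-6],[0,0,7],40],[[-4,-11,-6],[0,0,7],40],[[-4,-11,-6],[0,0,7],40],[[-4,-11,-6],[0,0,7],40],[[-4,-11,-6],[0,0,7],40],[[-4,-11,-6],[0,0,7],40],[[-4,-11,-6],[0,0,7],40],[[-2,-6,-6],[0,0,7],40]], newtons=20)

```text
clock: 1.97
tcp_pos: [0.5197, -0.0851, 0.1702]
tcp_rot: [179.9, -0.2, 57.2]
wrist_force: [-0.3, -0.4, -0.3]
grip_width: 0.0446
```

arm_command(steps=[[[0,0,0],[0,0,7],40],[[0,0,0],[0,0,7],40],[[0,0,0],[0,0,7],40],[[0,0,0],[0,0,7],40],[[0,0,0],[0,0,7],40],[[0,0,0],[0,0,7],40],[[0,0,0],[0,0,7],40],[[0,0,0],[0,0,7],40]])

```text
clock: 2.63
tcp_pos: [0.5185, -0.0871, 0.1687]
tcp_rot: [-179.9, -0.2, 114.5]
wrist_force: [-0.6, 0.5, 0.1]
grip_width: 0.0399
```

arm_command(steps=[[[1.5,2.5,-15],[0,0,6],40],[[1.5,2.5,-15],[0,0,5.5],40],[[0,0,-15],[0,0,0],40],[[0,0,0],[0,0,0],40]])

```text
clock: 2.97
tcp_pos: [0.5225, -0.0821, 0.1233]
tcp_rot: [179.9, -0.0, 127.1]
wrist_force: [-0.5, 0.0, 0.0]
grip_width: 0.0399
```

Run:
```python
from h import *
s=arm.get_obs();print(s["tcp_pos"],s["tcp_rot"],s["clock"])
c=arm.get_calibration("wrist");p,d=snap("wrist","wrist1")
P=cloud("wrist",d,c).reshape(-1,3);P=P[np.hypot(P[:,0]-.5417,P[:,1]+.0677)<.049]
q=P[(P[:,2]>.09)&(P[:,2]<.1)];print(len(q))
if len(q)>5:
    (x,y),r=cv2.minEnclosingCircle(q[:,:2].astype(np.float32));w,V=np.linalg.eigh(np.cov(q[:,:2].T));print(x,y,r,np.degrees(np.arctan2(V[1,1],V[0,1])))
p,d=snap("side","side1")
```

```text
[ 0.5224674  -0.08214598  0.12332213] [ 1.79932670e+02 -2.14374666e-02  1.27101329e+02] 2.9667
772
0.5205817222595215 -0.08021756261587143 0.019161291420459747 -144.681579338691
```

View pics/wrist1.png

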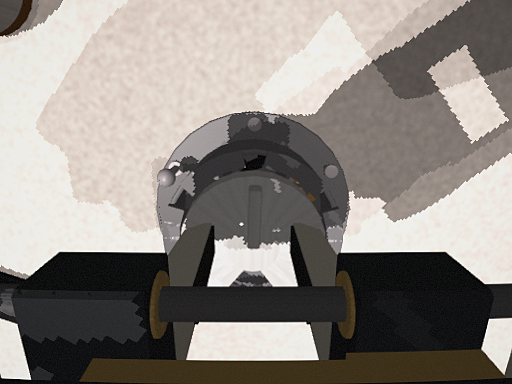

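View pics/side1.png

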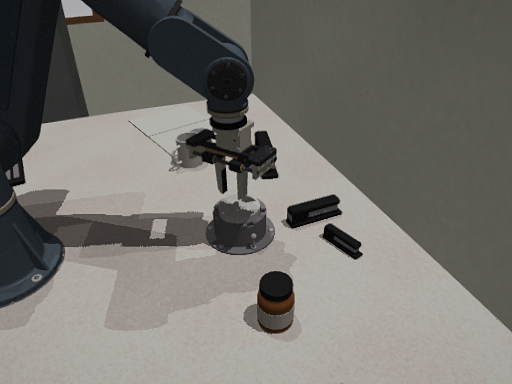

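The wrist view shows the fin upright at (254,215), centred between the fingers (200 and 310), and the ball pin at (166,177). Next I'll lower and pinch.

arm_command(steps=[[[0,0,-15],[0,0,0],40],[[0,0,-15],[0,0,0],30],[[0,0,-9],[0,0,0],15],[[0,0,0],[0,0,0],5],[[0,0,0],[0,0,0],5],[[0,0,0],[0,0,0],5]], newtons=20)

```text
clock: 3.57
tcp_pos: [0.5257, -0.0827, 0.0908]
tcp_rot: [179.6, 0.3, 126.8]
wrist_force: [-7.9, 18.6, -3.5]
grip_width: 0.0116
```

arm_command(steps=[[[0,0,0],[0,0,0],5]])

```text
clock: 3.65
tcp_pos: [0.5243, -0.081, 0.0907]
tcp_rot: [179.6, 0.0, 126.8]
wrist_force: [0.6, 8.2, -5.0]
grip_width: 0.0078
```

Run:
```python
from h import *
s=arm.get_obs();print({k:np.round(s[k],4) for k in ("clock","tcp_pos","tcp_rot","wrist_force","wrist_torque","grip_width")})
p,d=snap("wrist","wrist2");p,d=snap("side","side2")
cv2.imwrite('pics/side2c.png',cv2.resize(p[120:270,170:300,::-1],None,fx=4,fy=4,interpolation=cv2.INTER_CUBIC))
```

```text
{'clock': np.float64(3.65), 'tcp_pos': array([ 0.5243, -0.081 ,  0.0907]), 'tcp_rot': array([1.79647e+02, 2.68000e-02, 1.26752e+02]), 'wrist_force': array([ 0.6046,  8.1856, -5.0157]), 'wrist_torque': array([ 1.5115, -0.1412,  0.0677]), 'grip_width': np.float64(0.0078)}
```

View pics/wrist2.png

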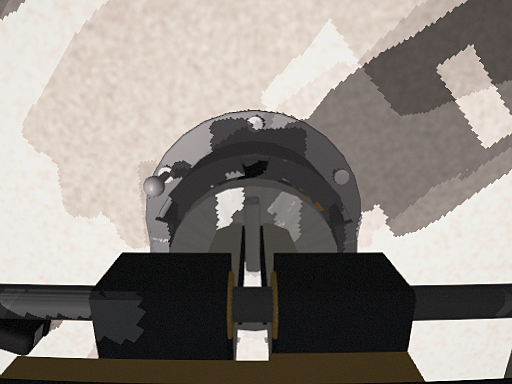

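View pics/side2c.png

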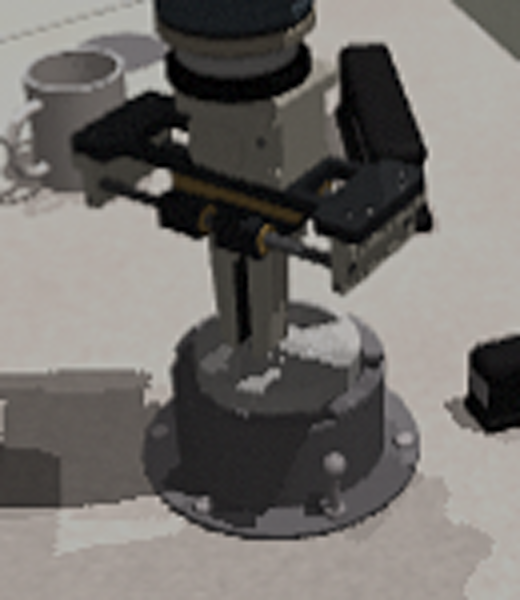

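The fin is pinched (7.8 mm), but the tips overlap it by only about 5 mm. I'll open slightly, go deeper and re-grip.

arm_command(steps=[[[0,0,0],[0,0,0],20],[[0,0,0],[0,0,0],20],[[0,0,-5],[0,0,0],20],[[0,0,-4],[0,0,0],20],[[0,0,0],[0,0,0],20]])

```text
clock: 4.17
tcp_pos: [0.5257, -0.081, 0.0838]
tcp_rot: [179.5, 0.2, 126.8]
wrist_force: [-0.6, -0.4, -0.8]
grip_width: 0.0201
```

arm_command(steps=[[[-3.4,-0.8,-2],[0,0,0],20],[[0,0,0],[0,0,0],14],[[0,0,0],[0,0,0],7],[[0,0,0],[0,0,0],5],[[0,0,0],[0,0,0],5]], newtons=20)

```text
clock: 4.58
tcp_pos: [0.5218, -0.0822, 0.0815]
tcp_rot: [179.5, 0.2, 126.8]
wrist_force: [0.1, 0.2, 0.5]
grip_width: 0.0078
```

Clean grip with about 0 N on the wrist. Now I'll press down.

arm_command(steps=[[[0,0,-3],[0,0,0],5],[[0,0,-3],[0,0,0],5],[[0,0,-2],[0,0,0],5],[[0,0,0],[0,0,0],5]])

```text
clock: 4.92
tcp_pos: [0.5219, -0.0822, 0.074]
tcp_rot: [179.5, 0.2, 126.8]
wrist_force: [-4.2, 1.6, 8.9]
grip_width: 0.0076
```

arm_command(steps=[[[-1.4,2.2,0],[0,0,-6],5],[[-1.2,2.3,0],[0,0,-6],5],[[-0.9,2.4,0],[0,0,-6],5],[[0,0,0],[0,0,0],5]])

```text
clock: 5.25
tcp_pos: [0.5179, -0.0746, 0.0741]
tcp_rot: [179.6, 0.2, 108.0]
wrist_force: [-1.8, 0.3, 4.1]
grip_width: 0.008
```

arm_command(steps=[[[-0.3,2.4,-0.3],[0,0,-6],5],[[-0.3,2.5,0],[0,0,-6],5],[[0,2.5,0],[0,0,-6],5],[[0.2,2.5,0],[0,0,-6],5],[[0.5,2.5,0],[0,0,-6],5],[[0,0,0],[0,0,0],5]])

```text
clock: 5.75
tcp_pos: [0.5173, -0.061, 0.0741]
tcp_rot: [179.7, 0.1, 77.4]
wrist_force: [-2.1, -0.8, 4.7]
grip_width: 0.0079
```

arm_command(steps=[[[1.3,1.9,-0.2],[0,0,-6],5],[[1.0,2.3,0],[0,0,-6],5],[[1.2,2.2,0],[0,0,-6],5],[[1.5,2.1,0],[0,0,-6],5],[[1.7,1.9,0],[0,0,-6],5],[[0,0,0],[0,0,0],5]])

```text
clock: 6.25
tcp_pos: [0.5234, -0.0493, 0.0742]
tcp_rot: [179.9, 0.0, 47.9]
wrist_force: [-1.6, 1.1, 5.9]
grip_width: 0.0078
```

arm_command(steps=[[[1.9,0.7,-0.2],[0,0,-6],5],[[2.1,1.6,0],[0,0,-6],5],[[2.2,1.4,0],[0,0,-6],5],[[2.3,1.1,0],[0,0,-6],5],[[2.5,0.9,0],[0,0,-6],5],[[0,0,0],[0,0,0],5]])

```text
clock: 6.75
tcp_pos: [0.5341, -0.0423, 0.0742]
tcp_rot: [-179.9, -0.0, 19.1]
wrist_force: [-2.5, 1.8, 5.7]
grip_width: 0.0078
```

Run:
```python
from h import *
p,d=snap("side","side3")
cv2.imwrite('pics/side3c.png',cv2.resize(p[120:270,170:300,::-1],None,fx=4,fy=4,interpolation=cv2.INTER_CUBIC))
```

```text
(no output)
```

View pics/side3c.png

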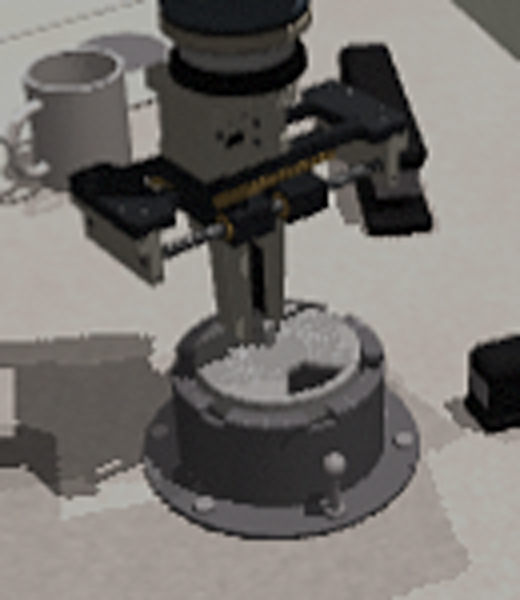

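The opening (315,375) is now just short of the pin (335,465), about 11° to go.

arm_command(steps=[[[2.3,-0.2,0],[0,0,-6],5],[[2.2,0.2,0],[0,0,-5.5],5],[[0,0,0],[0,0,0],5]])

```text
clock: 7.05
tcp_pos: [0.5385, -0.0412, 0.0744]
tcp_rot: [-179.8, -0.1, 9.0]
wrist_force: [-2.0, 1.3, 4.2]
grip_width: 0.0079
```

arm_command(steps=[[[0.5,0,0],[0,0,-2],5],[[0,0,2.5],[0,0,0],5],[[0,0,2],[0,0,0],5],[[0,0,0],[0,0,0],5]])

```text
clock: 7.38
tcp_pos: [0.5388, -0.0412, 0.0789]
tcp_rot: [-179.7, -0.1, 8.6]
wrist_force: [-0.1, 3.5, 2.4]
grip_width: 0.0078
```

arm_command(steps=[[[0,0,2],[0,0,0],5],[[0,0,1],[0,0,0],5],[[0,0,0],[0,0,0],5]])

```text
clock: 7.63
tcp_pos: [0.5387, -0.0412, 0.0814]
tcp_rot: [-179.7, -0.1, 9.0]
wrist_force: [2.5, 4.3, -1.3]
grip_width: 0.0078
```

arm_command(steps=[[[0,0,0],[0,0,0],25],[[0,0,0],[0,0,0],25],[[0,0,0],[0,0,0],25],[[0,0,15],[0,0,0],30],[[0,0,30],[0,0,0],30],[[0,0,30],[0,0,0],30],[[0,0,30],[0,0,0],30],[[0,0,0],[0,0,0],30]])

```text
clock: 8.3
tcp_pos: [0.5368, -0.0433, 0.1894]
tcp_rot: [-179.8, 0.2, 9.2]
wrist_force: [0.9, -0.1, 0.7]
grip_width: 0.0297
```

Run:
```python
from h import *
s=arm.get_obs();print(s["clock"],s["tcp_pos"],s["wrist_force"])
p1,d1=snap("side","side4");p2,d2=snap("scene","scene4");c=arm.get_calibration("wrist");p3,d3=snap("wrist","wrist4")
for cam,d in (("side",d1),("scene",d2),("wrist",d3)):
    P=cloud(cam,d,c if cam=="wrist" else None).reshape(-1,3);P=P[np.hypot(P[:,0]-.5417,P[:,1]+.0677)<.046]
    q=P[(P[:,2]>.070)&(P[:,2]<.086)];print(cam,"cap z",np.median(q[:,2]),len(q))
    q=P[(P[:,2]>.088)&(P[:,2]<.1)]
    if len(q)>5:
        (x,y),r=cv2.minEnclosingCircle(q[:,:2].astype(np.float32));w,V=np.linalg.eigh(np.cov(q[:,:2].T));print(x,y,np.degrees(np.arctan2(y+.0677,x-.5417)),np.degrees(np.arctan2(V[1,1],V[0,1])),np.median(q[:,2]))
for n in ["opening","fin","tooth","mug","jar","stapler"]:
  for cam in ("side","scene"):
    print(n,cam,[(np.round(r["position"],3).tolist(),round(r["confidence"],2)) for r in arm.spot_point(n,cam)[:3]])
a=p1[180:260,190:290];b=p2[170:250,170:270]
cv2.imwrite('pics/crop4.png',cv2.resize(np.hstack([a,b])[:,:,::-1],None,fx=4,fy=4,interpolation=cv2.INTER_CUBIC))
```

```text
8.3 [ 0.5368185  -0.04333811  0.18935858] [ 0.92204082 -0.09188581  0.69921353]
side cap z 0.08158460791488509 587
0.5362539291381836 -0.04502752795815468 103.50690969368729 99.8936606588456 0.09653688395808535
scene cap z 0.08098004456846825 644
0.5393667221069336 -0.04280653968453407 95.35472072658575 96.71647677847706 0.09533957362889856
wrist cap z 0.07943570289196464 6460
0.5384716391563416 -0.04175795614719391 97.09371122526416 98.5980940235184 0.09538089594512633
opening side [([0.55, -0.097, 0.075], 0.6)]
opening scene [([0.549, -0.098, 0.083], 0.8)]
fin side [([0.542, -0.043, 0.096], 0.85), ([0.551, -0.143, 0.005], 0.29)]
fin scene [([0.539, -0.043, 0.094], 0.59)]
tooth side [([0.548, -0.127, 0.063], 0.8)]
tooth scene [([0.552, -0.126, 0.062], 0.69)]
mug side [([0.502, 0.324, 0.001], 0.83), ([0.551, -0.099, 0.075], 0.52)]
mug scene [([0.506, 0.328, -0.005], 0.64)]
jar side [([0.52, -0.34, 0.003], 0.78)]
jar scene [([0.522, -0.34, -0.001], 0.92)]
stapler side [([0.729, 0.241, 0.002], 0.95), ([0.746, -0.203, -0.0], 0.79), ([0.744, -0.081, 0.0], 0.7)]
stapler scene [([0.73, 0.237, -0.004], 0.93), ([0.75, -0.204, -0.002], 0.78), ([0.737, -0.083, -0.001], 0.73)]
```

View pics/crop4.png

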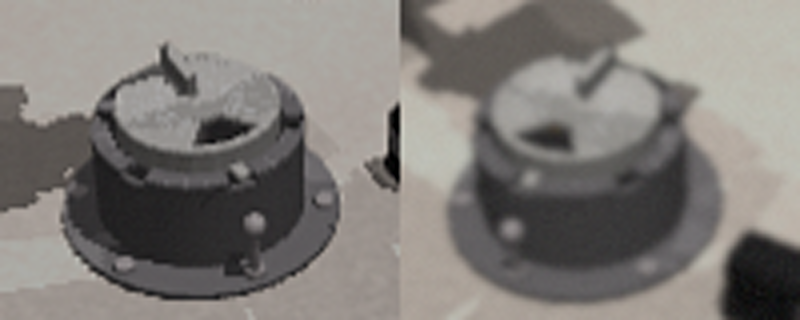

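View pics/wrist4.png

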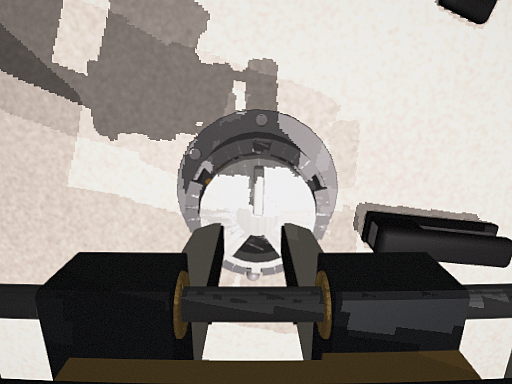

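The crop shows the tooth filling the notch directly above the ball pin (side view 238,172 over 254,223), and the opening faces the pin. The cap's top is back at the height first measured: 0.0816, 0.0810 and 0.0794 m now, against 0.0813, 0.0807 and 0.0799 m before. Nothing else has moved.

```bash
python3 -c "
from cell import arm
print(arm.close_job())"
```

```text
the job is handed in; nothing more can be done
None
```

The cap's opening now stands over the compartment marked by the ball-headed pin, and the cap is clicked up and locked there. I pinched the fin, pressed the cap to its bottom stop and turned it -120° (two notches clockwise). Then I let it rise, released it and lifted clear. I handed the job in at about 9 s.

**Cap position:** In the last pictures the tooth sits in the notch in line with the pin. The tooth measured about (0.550, -0.127) and the pin about (0.550, -0.141).

**Cap height:** The top face is at 0.079 to 0.082 m, the same as at the start. I did not test the lock by pushing on it.

**Other objects:** The mug, jar and all three staplers read within about 4 mm of where they started, which is the accuracy of the measurement.

**Disagreements and a retry:** The fin angle from the side camera's sparse depth was off (100 to 103°, against 95 to 99° from the other two cameras), but the pictures settled it. The first pinch was too shallow and pushed sideways with about 20 N, so I re-gripped before turning.

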